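# Read out a transport logger by holding it home in the reader's contact corner

### The arm

A 6-joint arm with a two-finger parallel gripper is mounted at the origin on a cart in front of the work surface, level with it; the furniture and walls round the work are solid. World frame = base frame: x ahead of the robot, y to its left, z up, the work surface at z = 0. Lengths are in m, angles in rad, forces in N, time in s.
With the tool pointing down it reaches from about 0.35 to 0.975 m from the base axis. Payload 7.1 kg.
Tool frame: the origin (TCP) lies at the very end of the fingers, on their centre line; the grasp point (between the pads) lies 19 mm behind it; z points along the fingers, y is the line along which they close (so a half turn about z gives the same grasp; the last joint's range is limited). The gripper opens to 88 mm and grips with 3 to 60 N. Pads are 20 mm wide; open, the fingers measure 115 mm over their backs; the gripper's body (75 mm by 178 mm) begins 61 mm behind the grasp point.
Start: joints at [1.12, 0.423, 1.63, -0, 1.089, -0.019], TCP at [0.262, 0.568, 0.223] pointing down, gripper open.
Joint ranges: [-3, 3], [-0.9, 2.11], [0.09, 2.58], [-1.31, 4.45], [0.11, 2.69], [-2.54, 2.54]. Speed limits (rad/s): [2.39, 2.39, 3.01, 3.14, 3.14, 3.14].

### API

Orientations are given as a unit quaternion [w, x, y, z].
In Python, from bench import robot, imaging, ticket, nets gives the robot as it stands. The module is installed in compiled form; this text tells all that it offers.
- The arm moves only by the tool jog_arm, never from a script. Its argument "targets" is a list of rows, each an object of numbers: "fingers": the opening, from -1 (shut) to 1 (fully open), so that 0 is half open; "dx", "dy", "dz": the shift along the tool's x, y, z in m; "ax", "ay", "az": the turn, a rotation vector about the tool's x, y, z in rad. A call has exactly 10 rows; each row shifts and turns the commanded pose from where the row before left it, along the tool's axes as they then stand; what a row does not reach is not made up. A row lasts 1/10 s, in which the tool goes at most 50 mm and 8.59 degrees, less where a joint would pass 70% of its speed; a pose out of reach is approached as far as the arm can. A call with a gripper value outside its range is refused whole. The fingers move at their own pace and stop on an object; "force" is the grip in N (left out, the last holds). Time passes only in rows, so rows that do not move let the fingers close, or fill a call up. It gives the time, the measured TCP pose, the force, the opening and the grip force at its end, in the units of the state.
- robot.sense(): the state, without advancing time (a new reading comes with each control period).
- imaging.snapshot(name): name is "side" or "top" or "wrist"; returns the picture (480x640x3 uint8, blue, green, red); there is no depth.
- imaging.camera_model(name): a dict with "intrinsics" (3x3 intrinsics, pixels), "extrinsics" (4x4, takes a point from camera to world coordinates); the wrist camera has in their place "hand_eye" (4x4, takes a point from camera to tool coordinates, whose origin is the TCP and whose axes are the flange's). Camera axes: x right, y down, z forward; pixel columns grow to the right and rows downward; lengths in m; the calibration is good to about 2 mm. A picture is of the moment at which its call begins: read the wrist's pose just before it. camera_model takes no time and is no camera call.
- ticket.close_job(): hands the job in; it is judged then, once.
Trained networks look in the newest picture that a camera, given by its name, has taken for a name from the list of things; names that differ only in an ending like _2 or _b are one class to them, and where a whole thing is asked for, a point or a joint stands for the part that bears it (a point fixed in the world has none). Each returns a list of dicts, best first, with "score" (0 to 1); they miss things now and then, are a little off and sometimes report something else, mostly with a low value. They report only what shows in the picture. A call takes as long as a camera call. They do not tell look-alikes from the thing itself.
- nets.regions_of(camera, thing): "pixels" (480x640 bool, what is visible of it) and "uv" ([column, row] in pixels, amid what is visible of it).
- nets.pinpoint(camera, thing): "uv" ([column, row] in pixels: a listed point, or the origin of a listed thing).
The state is a dict: "t": time; "qpos": joint angles; "dq": joint speeds; "effort": joint torques, N m; "position": TCP position; "orientation": TCP orientation; "force": force on the tool from outside, world axes, zero at the start; "wrist_torque": the same for the moment, N m; "opening": opening from 0.0 (shut) to 1.0 (fully open); "gripper_force": force on a finger pad.
Only numpy, scipy, OpenCV 4.12 (cv2) and the standard library are available. Lean on these libraries where they do the work, as an engineer would, in place of code of your own. Each camera call takes 0.05 s, during which the arm holds its last target. There are 200 camera calls.

### The job

A transport bin has come back with its data logger in it. Lift the logger out of the bin, set it flat on the plate of the reader with its brass contact end towards the sprung pins, and press it, without forcing it, fully home into the corner so that it lies square and in firm contact with the rear stop and the side rail at once. The springs push it out again when it is let go, so finish while still holding it pressed home there; leave the reader, the bin and everything else where they are.

Things in the scene. Friction and masses are not known exactly. Their poses are not given: they have to be found in the camera images.
- logger: Data logger, 130 to 250 g, a stepped block 84 (own x) x 56 (own y) x 42 mm high: black foot 84 x 56 up to 18 mm, on it a white case 44 wide and 76 long (own x -42 to +34). Own +x is the end with the brass contacts and the display; the round grey button is at the other end. Origin: centre of the underside, z up. It lies flat on the bin's floor, own x 0.3 to 1.9 rad anticlockwise of the bin's x.
- logger_grip (a point): Where to grip the logger: middle of its white case, on its own z axis, 31 mm above the underside. Grip across the 44 mm case (along own y) with the fingertips above the foot's step, which is 18 mm above the underside and 6 mm wide on either side; the fingers then pass over the reader's side rail, which is 12 mm high.
- logger_contact_end (a point): Middle of the logger's contact end face (own x = +42 mm), 9 mm above its underside. Four brass strips run over this end face and the 8 mm step above it.
- bin: Grey open transport bin, fixed, outside 200 (own x) x 280 (own y) x 55 mm high, walls 4 mm, floor 4 mm thick, rolled rim 4 mm proud all round. Origin: centre of the underside. The logger lies in the half towards own -y; a rack stands at the +y end.
- grid_rack: Clear low grid rack, 68 x 98 x 22 mm, loose in the bin at its +y end: leave it there. Origin: centre of the underside.
- reader: The logger reader, fixed: grey plate 160 (own x) x 140 mm (own y), covered in the working area by a white slippery PTFE sheet whose top is 8 mm above the bench. Origin: centre of the underside. On it a corner open to own -x and -y: rear stop at +x, side rail at +y; behind the stop a grey housing, 22 mm high. A logger fully home has its x along the reader's x and its origin at (-2, +2, +8) mm.
- rear_stop: Two polished steel cheeks facing the reader's -x, 98 mm wide over both, 12 mm high. Origin: on the face, in the middle, at plate level; the face is at reader x = +40 mm. Four sprung brass pins stick out 4 mm between the cheeks, 6 mm above the plate.
- side_rail: Polished steel rail along the reader's x, facing its -y, 83 mm long, 14 mm thick, 12 mm high. Origin: on the face at plate level; the face is at reader y = +30 mm. A sprung steel plunger sticks out 3 mm near its middle.
- corner (a point): Where the rear stop's face and the side rail's face meet, at plate level: reader (+40, +30, +8) mm.
- contact_pins (a joint): Travel of the sprung pins in the rear stop along the reader's +x: 0 out, 0.004 m pressed in flush. It takes about 2 N to start and 6 N when flush; anything beyond that presses on the stop itself.
- side_plunger (a joint): Travel of the sprung plunger in the side rail along the reader's +y: 0 out, 0.003 m flush. About 1.6 N to start, 3 N when flush; anything beyond presses on the rail.
- weigh_boat: White weighing boat, 82 x 82 x 19 mm, loose on the bench between bin and reader: leave it alone. Origin: centre of the underside.
- tape_roll: Roll of beige tape, 82 mm across, 19 mm high, loose, lying behind the bin and reader: leave it alone. Origin: centre of the underside.
- timer: White bench timer, 64 x 66 x 19 mm, loose at the right of the reader: leave it alone. Origin: centre of the underside.
There are look-alikes about, which are no part of the job. What is shaped like the logger but brown is not meant.

How it is judged:
By the outcome, as a careful person would: the job done as asked, in the order asked, and still so for the second after the job is handed in, while the arm keeps its last pose, push and grip.
It also fails if it takes over 59 s, if anything falls off the work surface, if the arm or the gripper's body presses on something with over 40 N, if the wrist force passes 120 N, or if a joint passes its speed limit or range.

## Working session

There is one attempt and no reset: what is moved stays moved. The work goes in short steps, Python scripts to look and compute and a tool call to move; the robot and the scene stay as the last step left them, time stands still between calls to the robot, and variables do not carry over. Pictures are saved under pics/ and viewed, at most 10 in all, crops included, and the job is handed in when it is done.

Besides the shell and the picture viewer there is one more tool, called after "Request:" as a command line: name --argument value ..., lists and objects as JSON in quotes. jog_arm: Moves the arm, as the interface text tells. Its arguments: {"type":"object","properties":{"targets":{"type":"array","items":{"type":"object","properties":{"fingers":{"type":"number"},"dx":{"type":"number"},"dy":{"type":"number"},"dz":{"type":"number"},"ax":{"type":"number"},"ay":{"type":"number"},"az":{"type":"number"}}}},"force":{"type":"number"}},"required":["targets"]}

```bash
mkdir -p pics; python3 - <<'E'
from bench import robot, imaging, nets
import cv2,numpy as np
s=robot.sense();print(s['t'],s['position'],s['orientation'],s['force'],s['opening'])
for c in('top','side'):
    im=imaging.snapshot(c);cv2.imwrite(f'pics/{c}0.png',im)
    for th in('logger','reader','bin','corner','logger_grip','logger_contact_end','rear_stop','side_rail'):
        print(c,th,[(round(d['score'],2),np.round(d['uv'])) for d in nets.pinpoint(c,th)][:4])
for c in('top','side','wrist'):
    m=imaging.camera_model(c);print(c,{k:np.round(v,4).tolist() for k,v in m.items()})
E
```

```text
0.0 [0.26127318 0.56713081 0.22189746] [-1.96059397e-04  2.14225836e-01  9.76783835e-01 -7.69387894e-04] [ 0.04713437 -0.3045158  -0.6792463 ] 0.9999600817258053
top logger [(0.94, array([280., 261.])), (0.75, array([156., 239.]))]
top reader []
top bin [(0.67, array([263., 260.]))]
top corner [(0.7, array([415., 232.]))]
top logger_grip [(0.96, array([152., 237.])), (0.79, array([278., 262.])), (0.24, array([424., 229.]))]
top logger_contact_end [(0.91, array([151., 254.])), (0.73, array([264., 253.]))]
top rear_stop [(0.52, array([425., 233.])), (0.27, array([352., 288.]))]
top side_rail [(0.71, array([417., 245.]))]
side logger [(0.94, array([217., 342.])), (0.89, array([315., 279.]))]
side reader [(0.96, array([366., 218.])), (0.23, array([300., 280.]))]
side bin [(0.93, array([302., 288.]))]
side corner [(0.86, array([354., 221.]))]
side logger_grip [(0.65, array([216., 335.])), (0.6, array([313., 268.])), (0.6, array([362., 222.]))]
side logger_contact_end [(0.91, array([228., 346.])), (0.86, array([303., 279.]))]
side rear_stop [(0.38, array([357., 212.]))]
side side_rail [(0.56, array([366., 218.]))]
top {'intrinsics': [[480.0788, 0.0, 318.7541], [0.0, 480.0788, 242.558], [0.0, 0.0, 1.0]], 'extrinsics': [[0.0163, -0.9941, 0.1069, 0.3911], [-0.9999, -0.0157, 0.0055, 0.1349], [-0.0038, -0.107, -0.9943, 1.2478], [0.0, 0.0, 0.0, 1.0]]}
side {'intrinsics': [[547.9814, 0.0, 320.4771], [0.0, 547.9814, 236.8206], [0.0, 0.0, 1.0]], 'extrinsics': [[-0.8421, -0.2903, 0.4545, -0.1768], [-0.539, 0.4222, -0.7289, 1.2588], [0.0197, -0.8588, -0.512, 0.8575], [0.0, 0.0, 0.0, 1.0]]}
wrist {'intrinsics': [[367.6932, 0.0, 316.9338], [0.0, 367.6932, 247.1232], [0.0, 0.0, 1.0]], 'hand_eye': [[-0.001, -0.958, -0.2868, 0.0802], [1.0, -0.001, -0.0001, -0.0006], [-0.0002, -0.2868, 0.958, -0.1623], [0.0, 0.0, 0.0, 1.0]]}
```

View pics/top0.png

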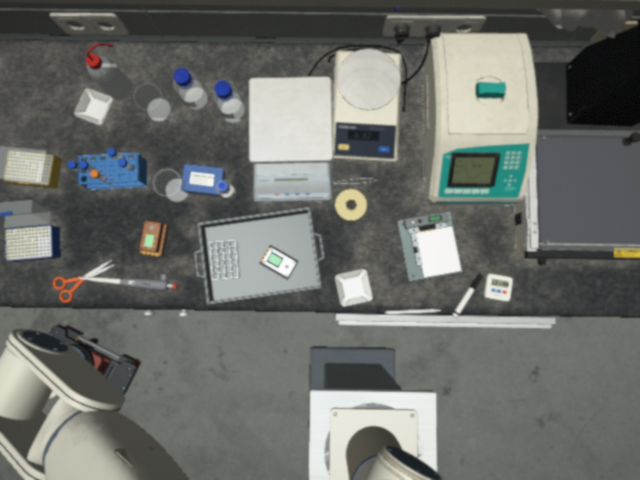

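View pics/side0.png

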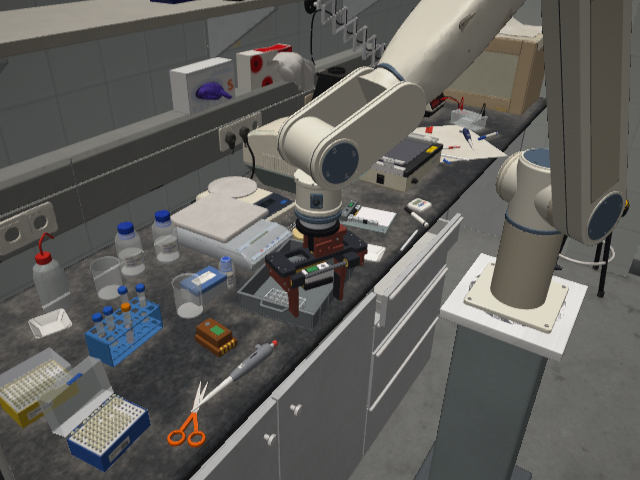

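Candidates: the white logger in the bin at top (280,261), and its brown look-alike on the bench at (152,238), which side shows at (217,342). By the description I choose the white one at (280,261). In the reader, the stop and housing are on the far side (435,218), the rail is on the left, and the corner is at about (415,232).

```bash
cat > h.py <<'E'
from bench import robot, imaging, nets
import cv2,numpy as np
from scipy.spatial.transform import Rotation as R
def Rt():
    s=robot.sense();q=s['orientation'];return R.from_quat([q[1],q[2],q[3],q[0]]).as_matrix(),np.array(s['position'])
def cam(c):
    m=imaging.camera_model(c)
    if c=='wrist':
        r,p=Rt();T=np.eye(4);T[:3,:3]=r;T[:3,3]=p;return np.array(m['intrinsics']),T@np.array(m['hand_eye'])
    return np.array(m['intrinsics']),np.array(m['extrinsics'])
def w(KE,uv,z):
    K,E=KE;d=E[:3,:3]@np.linalg.solve(K,[uv[0],uv[1],1]);o=E[:3,3];return o+d*(z-o[2])/d[2]
def px(KE,P):
    K,E=KE;c=E[:3,:3].T@(np.asarray(P)-E[:3,3]);return (K@c)[:2]/c[2]
def delta(P,yaw_y=None):
    "tool-frame shift to P and turn az to bring tool y onto world yaw (mod pi)"
    r,p=Rt();print('tool shift',np.round(r.T@(np.array(P)-p),4))
    if yaw_y is not None:
        a=np.arctan2(r[1,1],r[0,1]);d=(yaw_y-a+np.pi/2)%np.pi-np.pi/2;print('az',round(-d,4))
E
python3 - <<'E'
from h import *
k=cam('top')
g=w(k,(278,262),.035);e=w(k,(264,253),.013);print(g,e,np.arctan2(*(e-g)[[1,0]]))
print('corner',w(k,(415,232),.008),'brown',w(k,(152,237),.03))
b=[w(k,u,.055) for u in((200,220),(311,210),(322,291),(210,303))];print('bin',np.round(b,3))
r=[w(k,u,.008) for u in((400,219),(450,212),(461,272),(410,279))];print('reader',np.round(r,3))
im=cv2.imread('pics/top0.png')[215:300,200:470];cv2.imwrite('pics/crop.png',cv2.resize(im,None,fx=2.9,fy=2.9,interpolation=2))
r,p=Rt();print(r.round(3))
yaw=np.arctan2(*(e-g)[[1,0]])
delta(g+[0,0,.2],yaw+np.pi/2)
print(robot.sense()['qpos'])
E
```

```text
[0.47039612 0.24396559 0.035     ] [0.49452087 0.28268883 0.013     ] 1.0136333623516574
corner [ 0.55599992 -0.10811094  0.008     ] brown [0.52958565 0.56839737 0.03      ]
bin [[0.572 0.441 0.055]
 [0.601 0.162 0.055]
 [0.399 0.132 0.055]
 [0.365 0.407 0.055]]
reader [[ 0.59  -0.069  0.008]
 [ 0.61  -0.2    0.008]
 [ 0.454 -0.226  0.008]
 [ 0.434 -0.095  0.008]]
[[-0.908  0.419 -0.   ]
 [ 0.419  0.908  0.   ]
 [ 0.     0.    -1.   ]]
tool shift [-0.3252 -0.2065 -0.0123]
az -1.4454
[ 1.12002273e+00  4.23059278e-01  1.62990217e+00  9.47358624e-06
  1.08862181e+00 -1.89845960e-02]
```

View pics/crop.png

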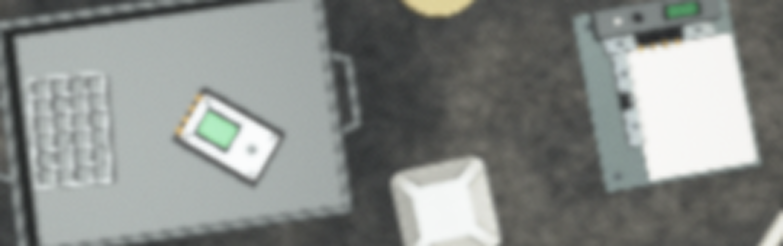

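Request:
jog_arm --targets '[{"dx":-0.0325,"dy":-0.0205},{"dx":-0.0325,"dy":-0.0205},{"dx":-0.0325,"dy":-0.0205},{"dx":-0.0325,"dy":-0.0205},{"dx":-0.0325,"dy":-0.0205},{"dx":-0.0325,"dy":-0.0205},{"dx":-0.0325,"dy":-0.0205},{"dx":-0.0325,"dy":-0.0205},{"dx":-0.0325,"dy":-0.0205},{"dx":-0.0325,"dy":-0.0205}]'

```text
schema error: expected keys fingers, dx, dy, dz, ax, ay, az
```

Request:
jog_arm --targets '[{"az":0.149},{"az":0.149},{"az":0.149},{"az":0.149},{"az":0.149},{"az":0.149},{"az":0.149},{"az":0.149},{"az":0.149},{"az":0.149}]'

```text
schema error: expected keys fingers, dx, dy, dz, ax, ay, az
```

Request:
jog_arm --targets '[{"az":0.1,"fingers":0.7},{"az":0.1,"fingers":0.7},{"fingers":0.7},{"fingers":0.7},{"fingers":0.7},{"fingers":0.7},{"fingers":0.7},{"fingers":0.7},{"fingers":0.7},{"fingers":0.7}]'

```text
schema error: expected keys fingers, dx, dy, dz, ax, ay, az
```

```bash
cat > look.py <<'E'
from h import *
k=cam('wrist');im=imaging.snapshot('wrist');cv2.imwrite('pics/w1.png',im)
g=nets.pinpoint('wrist','logger_grip');e=nets.pinpoint('wrist','logger_contact_end');l=nets.pinpoint('wrist','logger')
for n,z,L in(('grip',.035,g),('end',.013,e),('org',.004,l)):
    for d in L: print(n,d['score'],d['uv'],w(k,d['uv'],z))
for d in nets.regions_of('wrist','logger'):
    m=d['pixels'].astype(np.uint8);c=max(cv2.findContours(m,0,2)[0],key=cv2.contourArea)
    print('rect',d['score'],m.sum(),[np.round(w(k,u,.03)[:2],4).tolist() for u in cv2.boxPoints(cv2.minAreaRect(c))])
# white case top at z=.046
hsv=cv2.cvtColor(im,cv2.COLOR_BGR2HSV);P=g[0]['uv'];m=((hsv[...,2]>150)&(hsv[...,1]<120)).astype(np.uint8)
print(robot.sense()['position'],robot.sense()['qpos'],robot.sense()['t'])
E
python3 look.py
```

```text
grip 0.61 [415.0, 420.1] [0.52071052 0.57211578 0.035     ]
end 0.97 [404.1, 380.4] [0.48247987 0.57859813 0.013     ]
end 0.57 [186.5, 467.6] [0.48802225 0.27740302 0.013     ]
org 0.61 [409.7, 404.0] [0.52458844 0.57211341 0.004     ]
rect 0.74 991 [[0.4291, 0.2766], [0.4472, 0.3158], [0.4914, 0.29], [0.4727, 0.2494]]
rect 0.59 1888 [[0.5082, 0.5483], [0.5332, 0.6024], [0.5934, 0.5814], [0.5673, 0.525]]
[0.26153761 0.56765687 0.22267949] [ 1.11999523e+00  4.23116397e-01  1.62986273e+00  4.00929855e-05
  1.08858714e+00 -1.89920210e-02] 1.15
```

View pics/w1.png

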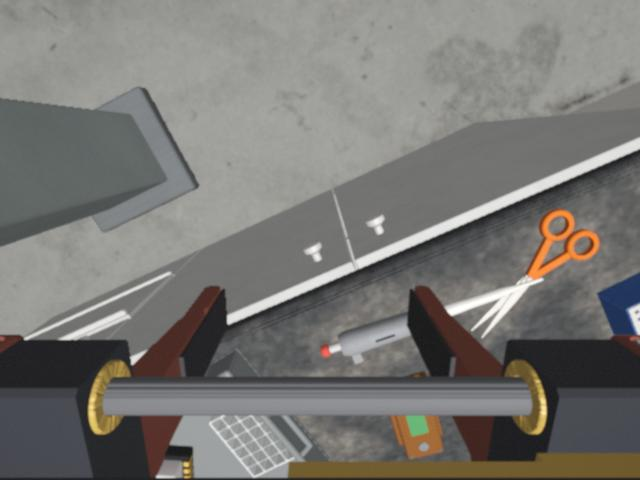

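The wrist view shows only the bench edge and the brown look-alike at (415,420), and the moves were refused because every key has to be given. I'll send them again in full.

Request:
jog_arm --targets '[{"fingers":0.7,"dx":-0.0325,"dy":-0.0205,"dz":0,"ax":0,"ay":0,"az":0},{"fingers":0.7,"dx":-0.0325,"dy":-0.0205,"dz":0,"ax":0,"ay":0,"az":0},{"fingers":0.7,"dx":-0.0325,"dy":-0.0205,"dz":0,"ax":0,"ay":0,"az":0},{"fingers":0.7,"dx":-0.0325,"dy":-0.0205,"dz":0,"ax":0,"ay":0,"az":0},{"fingers":0.7,"dx":-0.0325,"dy":-0.0205,"dz":0,"ax":0,"ay":0,"az":0},{"fingers":0.7,"dx":-0.0325,"dy":-0.0205,"dz":0,"ax":0,"ay":0,"az":0},{"fingers":0.7,"dx":-0.0325,"dy":-0.0205,"dz":0,"ax":0,"ay":0,"az":0},{"fingers":0.7,"dx":-0.0325,"dy":-0.0205,"dz":0,"ax":0,"ay":0,"az":0},{"fingers":0.7,"dx":-0.0325,"dy":-0.0205,"dz":0,"ax":0,"ay":0,"az":0},{"fingers":0.7,"dx":-0.0325,"dy":-0.0205,"dz":0,"ax":0,"ay":0,"az":0}]'

```text
t: 2.15
position: [0.4717, 0.2441, 0.2229]
orientation: [0.0, 0.214, 0.977, 0.0]
force: [0.6, -0.1, -1.7]
opening: 0.847
gripper_force: 0.0
```

Request:
jog_arm --targets '[{"fingers":0.7,"dx":0,"dy":0,"dz":0,"ax":0,"ay":0,"az":0.149},{"fingers":0.7,"dx":0,"dy":0,"dz":0,"ax":0,"ay":0,"az":0.149},{"fingers":0.7,"dx":0,"dy":0,"dz":0,"ax":0,"ay":0,"az":0.149},{"fingers":0.7,"dx":0,"dy":0,"dz":0,"ax":0,"ay":0,"az":0.149},{"fingers":0.7,"dx":0,"dy":0,"dz":0,"ax":0,"ay":0,"az":0.149},{"fingers":0.7,"dx":0,"dy":0,"dz":0,"ax":0,"ay":0,"az":0.149},{"fingers":0.7,"dx":0,"dy":0,"dz":0,"ax":0,"ay":0,"az":0.149},{"fingers":0.7,"dx":0,"dy":0,"dz":0,"ax":0,"ay":0,"az":0.149},{"fingers":0.7,"dx":0,"dy":0,"dz":0,"ax":0,"ay":0,"az":0.149},{"fingers":0.7,"dx":0,"dy":0,"dz":0,"ax":0,"ay":0,"az":0.149}]'

```text
t: 3.15
position: [0.471, 0.2454, 0.2228]
orientation: [0.0, 0.821, 0.57, 0.0]
force: [0.9, 0.9, -0.3]
opening: 0.849
gripper_force: 0.0
```

Request:
jog_arm --targets '[{"fingers":0.7,"dx":0,"dy":0,"dz":0,"ax":0,"ay":0,"az":0.1},{"fingers":0.7,"dx":0,"dy":0,"dz":0,"ax":0,"ay":0,"az":0.1},{"fingers":0.7,"dx":0,"dy":0,"dz":0,"ax":0,"ay":0,"az":0},{"fingers":0.7,"dx":0,"dy":0,"dz":0,"ax":0,"ay":0,"az":0},{"fingers":0.7,"dx":0,"dy":0,"dz":0,"ax":0,"ay":0,"az":0},{"fingers":0.7,"dx":0,"dy":0,"dz":0,"ax":0,"ay":0,"az":0},{"fingers":0.7,"dx":0,"dy":0,"dz":0,"ax":0,"ay":0,"az":0},{"fingers":0.7,"dx":0,"dy":0,"dz":0,"ax":0,"ay":0,"az":0},{"fingers":0.7,"dx":0,"dy":0,"dz":0,"ax":0,"ay":0,"az":0},{"fingers":0.7,"dx":0,"dy":0,"dz":0,"ax":0,"ay":0,"az":0}]'

```text
t: 4.15
position: [0.4709, 0.2454, 0.2226]
orientation: [-0.0, 0.873, 0.488, -0.0]
force: [-0.6, 0.3, -0.4]
opening: 0.85
gripper_force: 0.0
```

```bash
python3 look.py
```

```text
grip 0.97 [317.8, 221.8] [0.47003194 0.24490534 0.035     ]
grip 0.37 [307.7, 168.3] [0.48875136 0.29335651 0.035     ]
end 0.83 [315.9, 172.1] [0.49235258 0.28472642 0.013     ]
org 0.89 [319.4, 216.7] [0.47074978 0.2427136  0.004     ]
org 0.42 [357.1, 375.1] [0.40772035 0.05284132 0.004     ]
rect 0.78 4904 [[0.4686, 0.2979], [0.5155, 0.2717], [0.4731, 0.1915], [0.4226, 0.2195]]
[0.47090599 0.24541336 0.22265982] [ 4.58032954e-01  2.85774977e-01  1.83726850e+00 -3.89654658e-05
  1.01859924e+00  1.00902517e+00] 4.4
```

View pics/w1.png

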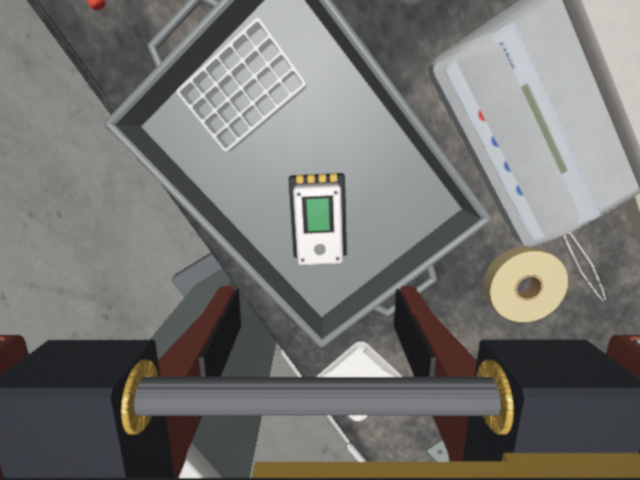

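The logger is at (318,220), contacts up at row 180, and the tool is within 1 mm and 0.03 rad of it. I'll go down and grip.

Request:
jog_arm --targets '[{"fingers":0.7,"dx":0,"dy":0,"dz":0.0246,"ax":0,"ay":0,"az":-0.03},{"fingers":0.7,"dx":0,"dy":0,"dz":0.0246,"ax":0,"ay":0,"az":0},{"fingers":0.7,"dx":0,"dy":0,"dz":0.0246,"ax":0,"ay":0,"az":0},{"fingers":0.7,"dx":0,"dy":0,"dz":0.0246,"ax":0,"ay":0,"az":0},{"fingers":0.7,"dx":0,"dy":0,"dz":0.0246,"ax":0,"ay":0,"az":0},{"fingers":0.7,"dx":0,"dy":0,"dz":0.0246,"ax":0,"ay":0,"az":0},{"fingers":0.7,"dx":0,"dy":0,"dz":0.0246,"ax":0,"ay":0,"az":0},{"fingers":0.7,"dx":0,"dy":0,"dz":0.0246,"ax":0,"ay":0,"az":0},{"fingers":0.7,"dx":0,"dy":0,"dz":0,"ax":0,"ay":0,"az":0},{"fingers":0.7,"dx":0,"dy":0,"dz":0,"ax":0,"ay":0,"az":0}]'

```text
t: 5.4
position: [0.4708, 0.2454, 0.0259]
orientation: [-0.0, 0.865, 0.501, -0.0]
force: [1.2, 0.2, 0.4]
opening: 0.854
gripper_force: 0.0
```

Request:
jog_arm --targets '[{"fingers":0.2,"dx":0,"dy":0,"dz":0,"ax":0,"ay":0,"az":0},{"fingers":-0.3,"dx":0,"dy":0,"dz":0,"ax":0,"ay":0,"az":0},{"fingers":-0.3,"dx":0,"dy":0,"dz":0,"ax":0,"ay":0,"az":0},{"fingers":-0.3,"dx":0,"dy":0,"dz":0,"ax":0,"ay":0,"az":0},{"fingers":-0.3,"dx":0,"dy":0,"dz":0,"ax":0,"ay":0,"az":0},{"fingers":-0.3,"dx":0,"dy":0,"dz":0,"ax":0,"ay":0,"az":0},{"fingers":-0.3,"dx":0,"dy":0,"dz":0,"ax":0,"ay":0,"az":0},{"fingers":-0.3,"dx":0,"dy":0,"dz":0,"ax":0,"ay":0,"az":0},{"fingers":-0.3,"dx":0,"dy":0,"dz":0,"ax":0,"ay":0,"az":0},{"fingers":-0.3,"dx":0,"dy":0,"dz":0,"ax":0,"ay":0,"az":0}]' --force 25

```text
t: 6.4
position: [0.4714, 0.2456, 0.0265]
orientation: [0.0, 0.865, 0.501, 0.001]
force: [-0.6, -0.1, 7.3]
opening: 0.5
gripper_force: 25.0
```

Request:
jog_arm --targets '[{"fingers":-0.3,"dx":0,"dy":0,"dz":-0.01,"ax":0,"ay":0,"az":0},{"fingers":-0.3,"dx":0,"dy":0,"dz":-0.02,"ax":0,"ay":0,"az":0},{"fingers":-0.3,"dx":0,"dy":0,"dz":-0.02,"ax":0,"ay":0,"az":0},{"fingers":-0.3,"dx":0,"dy":0,"dz":-0.02,"ax":0,"ay":0,"az":0},{"fingers":-0.3,"dx":0,"dy":0,"dz":-0.02,"ax":0,"ay":0,"az":0},{"fingers":-0.3,"dx":0,"dy":0,"dz":-0.02,"ax":0,"ay":0,"az":0},{"fingers":-0.3,"dx":0,"dy":0,"dz":-0.02,"ax":0,"ay":0,"az":0},{"fingers":-0.3,"dx":0,"dy":0,"dz":-0.02,"ax":0,"ay":0,"az":0},{"fingers":-0.3,"dx":0,"dy":0,"dz":0,"ax":0,"ay":0,"az":0},{"fingers":-0.3,"dx":0,"dy":0,"dz":0,"ax":0,"ay":0,"az":0}]'

```text
t: 7.4
position: [0.4707, 0.2453, 0.1759]
orientation: [-0.0, 0.865, 0.501, 0.0]
force: [-0.5, 0.1, -2.2]
opening: 0.502
gripper_force: 24.9
```

Request:
jog_arm --targets '[{"fingers":-0.3,"dx":-0.034,"dy":0.0225,"dz":0,"ax":0,"ay":0,"az":0},{"fingers":-0.3,"dx":-0.034,"dy":0.0225,"dz":0,"ax":0,"ay":0,"az":0},{"fingers":-0.3,"dx":-0.034,"dy":0.0225,"dz":0,"ax":0,"ay":0,"az":0},{"fingers":-0.3,"dx":-0.034,"dy":0.0225,"dz":0,"ax":0,"ay":0,"az":0},{"fingers":-0.3,"dx":-0.034,"dy":0.0225,"dz":0,"ax":0,"ay":0,"az":0},{"fingers":-0.3,"dx":-0.034,"dy":0.0225,"dz":0,"ax":0,"ay":0,"az":0},{"fingers":-0.3,"dx":-0.034,"dy":0.0225,"dz":0,"ax":0,"ay":0,"az":0},{"fingers":-0.3,"dx":-0.034,"dy":0.0225,"dz":0,"ax":0,"ay":0,"az":0},{"fingers":-0.3,"dx":-0.034,"dy":0.0225,"dz":0,"ax":0,"ay":0,"az":0},{"fingers":-0.3,"dx":-0.034,"dy":0.0225,"dz":0,"ax":0,"ay":0,"az":0}]'

```text
t: 8.4
position: [0.4957, -0.1628, 0.1744]
orientation: [-0.001, 0.865, 0.501, -0.001]
force: [0.1, 0.2, -2.5]
opening: 0.498
gripper_force: 24.9
```

Request:
jog_arm --targets '[{"fingers":-0.3,"dx":0,"dy":0,"dz":0,"ax":0,"ay":0,"az":0.1},{"fingers":-0.3,"dx":0,"dy":0,"dz":0,"ax":0,"ay":0,"az":0.1},{"fingers":-0.3,"dx":0,"dy":0,"dz":0,"ax":0,"ay":0,"az":0.1},{"fingers":-0.3,"dx":0,"dy":0,"dz":0,"ax":0,"ay":0,"az":0.1},{"fingers":-0.3,"dx":0,"dy":0,"dz":0,"ax":0,"ay":0,"az":0.1},{"fingers":-0.3,"dx":0,"dy":0,"dz":0,"ax":0,"ay":0,"az":0.1},{"fingers":-0.3,"dx":0,"dy":0,"dz":0,"ax":0,"ay":0,"az":0.1},{"fingers":-0.3,"dx":0,"dy":0,"dz":0,"ax":0,"ay":0,"az":0.1},{"fingers":-0.3,"dx":0,"dy":0,"dz":0,"ax":0,"ay":0,"az":0.085},{"fingers":-0.3,"dx":0,"dy":0,"dz":0,"ax":0,"ay":0,"az":0}]'

```text
t: 9.4
position: [0.4958, -0.1611, 0.1744]
orientation: [-0.001, 0.997, 0.082, -0.001]
force: [-0.3, 0.0, -1.8]
opening: 0.501
gripper_force: 24.9
```

```bash
cat > look2.py <<'E'
import sys
from h import *
k=cam('wrist');im=imaging.snapshot('wrist');cv2.imwrite(sys.argv[1],im)
for n,z in(('corner',.008),('rear_stop',.008),('side_rail',.008),('reader',0)):
    for d in nets.pinpoint('wrist',n)[:2]: print(n,round(d['score'],2),d['uv'],w(k,d['uv'],z).round(4))
r,p=Rt();print(p,'yaw tool x',np.arctan2(r[1,0],r[0,0]),robot.sense()['force'],robot.sense()['opening'],robot.sense()['t'])
for n,z in(('logger_contact_end',p[2]-.0135),('logger_grip',p[2]+.0085)):
    for d in nets.pinpoint('wrist',n)[:2]: print(n,round(d['score'],2),d['uv'],(r.T@(w(k,d['uv'],z)-p)).round(4))
E
python3 look2.py pics/w2.png
```

```text
corner 0.68 [265.5, 151.0] [ 0.5531 -0.106   0.008 ]
rear_stop 0.6 [300.7, 153.1] [ 0.5563 -0.1363  0.008 ]
side_rail 0.6 [267.0, 200.9] [ 0.5102 -0.1127  0.008 ]
reader 0.65 [300.8, 194.4] [ 0.5197 -0.1416  0.    ]
reader 0.52 [87.2, 275.6] [0.4069 0.0529 0.    ]
[ 0.49658655 -0.16136912  0.17547067] yaw tool x 0.16612896653886805 [-0.65148507  0.60506608 -2.43358812] 0.5003582620383967 9.65
logger_contact_end 0.63 [316.4, 216.1] [ 0.0401 -0.0009  0.0135]
logger_grip 0.83 [317.6, 312.3] [-0.0001 -0.0004 -0.0085]
```

View pics/w2.png

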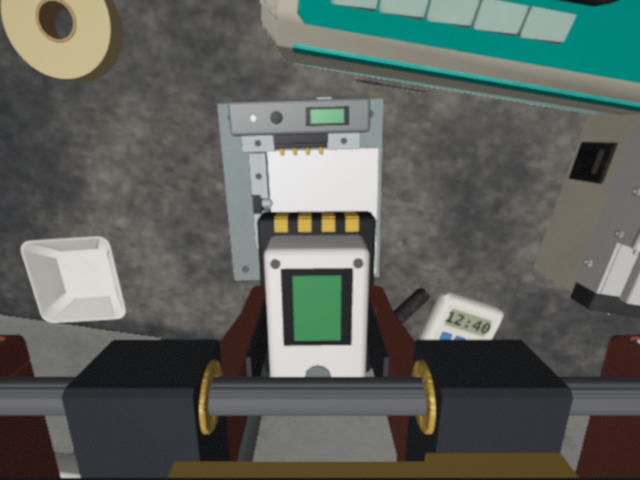

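The logger is held square, with contacts at row 222. The reader's corner is near (266,151), pins are at row 151, the rail is at column 267, and the yaw looks close. I'll enlarge the picture to check the yaw.

```bash
python3 - <<'E'
from h import *
im=cv2.imread('pics/w2.png');cv2.imwrite('pics/w2c.png',cv2.resize(im[90:290,215:390],None,fx=3,fy=3,interpolation=cv2.INTER_CUBIC))
E
```

```text
(no output)
```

View pics/w2c.png

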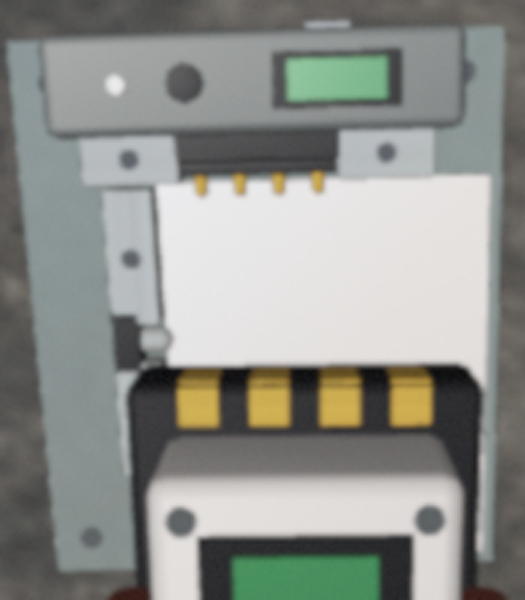

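```bash
python3 - <<'E'
from h import *
k=cam('wrist')
f=lambda c,z:w(k,(215+(c[0]+.5)/3-.5,90+(c[1]+.5)/3-.5),z)
def yaw(a,b,z,off=0):
    A,B=f(a,z),f(b,z);d=B-A;print(A.round(4),B.round(4),'len',np.linalg.norm(d).round(4),'yaw',round(np.arctan2(d[1],d[0])+off,4))
yaw((82,186),(434,175),.02,np.pi/2)
yaw((58,572),(8,40),.005);yaw((490,560),(503,28),.005);yaw((8,40),(503,28),.006,np.pi/2)
yaw((158,320),(152,187),.02);yaw((113,315),(103,190),.02)
E
```

```text
[ 0.5512 -0.0884  0.02  ] [ 0.5702 -0.1847  0.02  ] len 0.0982 yaw 0.1948
[ 0.4283 -0.0907  0.005 ] [ 0.5864 -0.0607  0.005 ] len 0.161 yaw 0.1875
[ 0.4553 -0.2279  0.005 ] [ 0.6124 -0.1977  0.005 ] len 0.16 yaw 0.1894
[ 0.5864 -0.061   0.006 ] [ 0.6123 -0.1976  0.006 ] len 0.139 yaw 0.1872
[ 0.5174 -0.114   0.02  ] [ 0.5541 -0.1077  0.02  ] len 0.0372 yaw 0.1709
[ 0.5167 -0.101   0.02  ] [ 0.551  -0.0943  0.02  ] len 0.035 yaw 0.1941
```

Request:
jog_arm --targets '[{"fingers":-0.3,"dx":0,"dy":0,"dz":0,"ax":0,"ay":0,"az":-0.023},{"fingers":-0.3,"dx":0.0047,"dy":-0.0041,"dz":0.01,"ax":0,"ay":0,"az":0},{"fingers":-0.3,"dx":0,"dy":0,"dz":0.025,"ax":0,"ay":0,"az":0},{"fingers":-0.3,"dx":0,"dy":0,"dz":0.025,"ax":0,"ay":0,"az":0},{"fingers":-0.3,"dx":0,"dy":0,"dz":0.025,"ax":0,"ay":0,"az":0},{"fingers":-0.3,"dx":0,"dy":0,"dz":0.025,"ax":0,"ay":0,"az":0},{"fingers":-0.3,"dx":0,"dy":0,"dz":0.02,"ax":0,"ay":0,"az":0},{"fingers":-0.3,"dx":0,"dy":0,"dz":0.01,"ax":0,"ay":0,"az":0},{"fingers":-0.3,"dx":0,"dy":0,"dz":0,"ax":0,"ay":0,"az":0},{"fingers":-0.3,"dx":0,"dy":0,"dz":0,"ax":0,"ay":0,"az":0}]'

```text
t: 10.75
position: [0.5011, -0.1565, 0.0361]
orientation: [0.0, 0.996, 0.094, 0.0]
force: [0.8, -1.1, -2.0]
opening: 0.501
gripper_force: 24.9
```

```bash
python3 - <<'E'
from h import *
for i in range(3):
    s=robot.sense();r,p=Rt();print(p.round(4),np.arctan2(r[1,0],r[0,0]).round(4),r[:,2].round(4),s['force'].round(2),s['wrist_torque'].round(2))
    imaging.snapshot('wrist')
E
```

```text
[ 0.5011 -0.1565  0.0361] 0.188 [ 4.e-04 -1.e-04 -1.e+00] [ 0.8  -1.09 -2.01] [-0.01  0.2   0.03]
[ 0.5014 -0.1567  0.0366] 0.1879 [ 1.3e-03 -4.0e-04 -1.0e+00] [ 0.53  0.58 -1.67] [-0.02  0.17  0.02]
[ 0.5015 -0.1568  0.0368] 0.1879 [ 1.7e-03 -6.0e-04 -1.0e+00] [ 0.83 -0.27 -1.36] [-0.01  0.1  -0.  ]
```

Request:
jog_arm --targets '[{"fingers":-0.3,"dx":0,"dy":0,"dz":0.001,"ax":0,"ay":0,"az":0},{"fingers":-0.3,"dx":0,"dy":0,"dz":0.001,"ax":0,"ay":0,"az":0},{"fingers":-0.3,"dx":0,"dy":0,"dz":0.001,"ax":0,"ay":0,"az":0},{"fingers":-0.3,"dx":0,"dy":0,"dz":0.001,"ax":0,"ay":0,"az":0},{"fingers":-0.3,"dx":0,"dy":0,"dz":0.0005,"ax":0,"ay":0,"az":0},{"fingers":-0.3,"dx":0,"dy":0,"dz":0.0005,"ax":0,"ay":0,"az":0},{"fingers":-0.3,"dx":0,"dy":0,"dz":0.0005,"ax":0,"ay":0,"az":0},{"fingers":-0.3,"dx":0,"dy":0,"dz":0,"ax":0,"ay":0,"az":0},{"fingers":-0.3,"dx":0,"dy":0,"dz":0,"ax":0,"ay":0,"az":0},{"fingers":-0.3,"dx":0,"dy":0,"dz":0,"ax":0,"ay":0,"az":0}]'

```text
t: 11.9
position: [0.5007, -0.1565, 0.0305]
orientation: [0.0, 0.996, 0.094, 0.0]
force: [-1.1, 0.5, 3.6]
opening: 0.498
gripper_force: 24.9
```

Request:
jog_arm --targets '[{"fingers":-0.3,"dx":0.002,"dy":-0.001,"dz":0,"ax":0,"ay":0,"az":0},{"fingers":-0.3,"dx":0.002,"dy":-0.001,"dz":0,"ax":0,"ay":0,"az":0},{"fingers":-0.3,"dx":0.002,"dy":-0.001,"dz":0,"ax":0,"ay":0,"az":0},{"fingers":-0.3,"dx":0.002,"dy":-0.001,"dz":0,"ax":0,"ay":0,"az":0},{"fingers":-0.3,"dx":0.002,"dy":-0.001,"dz":0,"ax":0,"ay":0,"az":0},{"fingers":-0.3,"dx":0.002,"dy":-0.001,"dz":0,"ax":0,"ay":0,"az":0},{"fingers":-0.3,"dx":0.001,"dy":0,"dz":0,"ax":0,"ay":0,"az":0},{"fingers":-0.3,"dx":0,"dy":0,"dz":0,"ax":0,"ay":0,"az":0},{"fingers":-0.3,"dx":0,"dy":0,"dz":0,"ax":0,"ay":0,"az":0},{"fingers":-0.3,"dx":0,"dy":0,"dz":0,"ax":0,"ay":0,"az":0}]'

```text
t: 12.9
position: [0.5127, -0.148, 0.0305]
orientation: [-0.0, 0.996, 0.094, 0.0]
force: [-1.1, 0.2, 4.9]
opening: 0.5
gripper_force: 24.9
```

```bash
cat > st.py <<'E'
from h import *
F=[];T=[];P=[];A=[]
for i in range(4):
    s=robot.sense();r,p=Rt();F.append(r.T@s['force']);T.append(r.T@s['wrist_torque']);P.append(p);A.append(np.arctan2(r[1,0],r[0,0]));imaging.camera_model('wrist')
    if i<3: imaging.snapshot('wrist')
p=np.mean(P,0);d=p[:2]-[.5178,-.1427];c,s_=np.cos(.189),np.sin(.189)
print('reader rel home',(np.array([c*d[0]+s_*d[1],-s_*d[0]+c*d[1]])*1000).round(2),'z',p[2].round(4),'yaw',np.mean(A).round(4),'tiltz',r[:,2].round(4),'Ftool',np.mean(F,0).round(2),np.std(F,0).round(1),'T',np.mean(T,0).round(2),'t',s['t'],s['opening'])
E
python3 st.py; python3 look2.py pics/w3.png
```

```text
reader rel home [-6.04 -4.26] z 0.0305 yaw 0.1878 tiltz [ 5.e-04  0.e+00 -1.e+00] Ftool [-0.9  -0.42 -5.26] [0.3 0.2 0.4] T [-0.06 -0.29 -0.01] t 13.05 0.49909047320400923
corner 0.92 [249.5, 200.4] [ 0.5522 -0.1055  0.008 ]
rear_stop 0.56 [312.1, 197.7] [ 0.5594 -0.1363  0.008 ]
side_rail 0.58 [255.9, 279.1] [ 0.5106 -0.1146  0.008 ]
[ 0.51264509 -0.14801756  0.03053671] yaw tool x 0.18781396527074623 [-1.16708934  0.02923701  6.15985683] 0.49725983668825646 13.3
logger_contact_end 0.67 [317.2, 212.1] [ 0.0426 -0.0002  0.0135]
logger_grip 0.61 [317.0, 312.7] [-0.0001 -0.0003 -0.0085]
logger_grip 0.2 [313.1, 213.3] [ 0.0464 -0.0019 -0.0085]
```

View pics/w3.png

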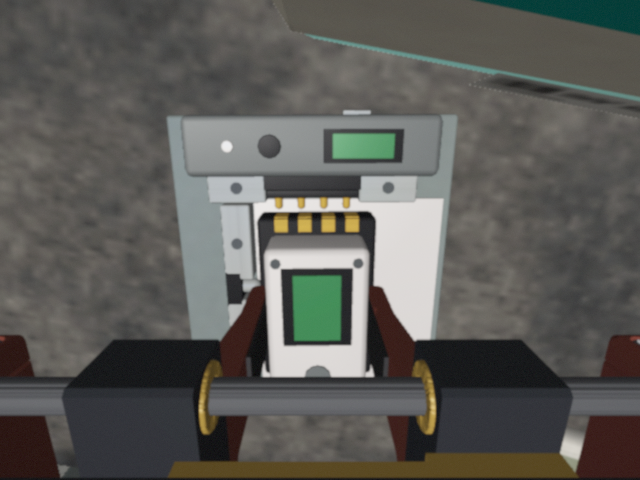

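The logger sits flat at (318,290), square to the stop at row 202, with about 6 mm to go in x and 4 mm in y. I'll press in x first.

Request:
jog_arm --targets '[{"fingers":-0.3,"dx":0.001,"dy":0,"dz":0,"ax":0,"ay":0,"az":0},{"fingers":-0.3,"dx":0.001,"dy":0,"dz":0,"ax":0,"ay":0,"az":0},{"fingers":-0.3,"dx":0.001,"dy":0,"dz":0,"ax":0,"ay":0,"az":0},{"fingers":-0.3,"dx":0.001,"dy":0,"dz":0,"ax":0,"ay":0,"az":0},{"fingers":-0.3,"dx":0.001,"dy":0,"dz":0,"ax":0,"ay":0,"az":0},{"fingers":-0.3,"dx":0,"dy":0,"dz":0,"ax":0,"ay":0,"az":0},{"fingers":-0.3,"dx":0,"dy":0,"dz":0,"ax":0,"ay":0,"az":0},{"fingers":-0.3,"dx":0,"dy":0,"dz":0,"ax":0,"ay":0,"az":0},{"fingers":-0.3,"dx":0,"dy":0,"dz":0,"ax":0,"ay":0,"az":0},{"fingers":-0.3,"dx":0,"dy":0,"dz":0,"ax":0,"ay":0,"az":0}]'

```text
t: 14.4
position: [0.5164, -0.1472, 0.0305]
orientation: [-0.0, 0.996, 0.094, -0.001]
force: [-5.1, -2.1, 9.7]
opening: 0.502
gripper_force: 24.9
```

```bash
python3 st.py
```

```text
reader rel home [-2.25 -4.13] z 0.0305 yaw 0.1879 tiltz [-1.8e-03  2.0e-04 -1.0e+00] Ftool [-5.79  0.58 -9.16] [0.6 0.3 0.5] T [-0.31 -0.99  0.12] t 14.55 0.5008680312644723
```

Request:
jog_arm --targets '[{"fingers":-0.3,"dx":0.0005,"dy":0,"dz":0,"ax":0,"ay":0,"az":0},{"fingers":-0.3,"dx":0.0005,"dy":0,"dz":0,"ax":0,"ay":0,"az":0},{"fingers":-0.3,"dx":0.0005,"dy":0,"dz":0,"ax":0,"ay":0,"az":0},{"fingers":-0.3,"dx":0.0005,"dy":0,"dz":0,"ax":0,"ay":0,"az":0},{"fingers":-0.3,"dx":0,"dy":0,"dz":0,"ax":0,"ay":0,"az":0},{"fingers":-0.3,"dx":0,"dy":0,"dz":0,"ax":0,"ay":0,"az":0},{"fingers":-0.3,"dx":0,"dy":0,"dz":0,"ax":0,"ay":0,"az":0},{"fingers":-0.3,"dx":0,"dy":0,"dz":0,"ax":0,"ay":0,"az":0},{"fingers":-0.3,"dx":0,"dy":0,"dz":0,"ax":0,"ay":0,"az":0},{"fingers":-0.3,"dx":0,"dy":0,"dz":0,"ax":0,"ay":0,"az":0}]'

```text
t: 15.55
position: [0.5177, -0.1468, 0.0305]
orientation: [-0.0, 0.996, 0.094, -0.001]
force: [-7.6, -1.3, 10.1]
opening: 0.495
gripper_force: 25.0
```

```bash
python3 st.py
```

```text
reader rel home [-0.82 -4.  ] z 0.0305 yaw 0.188 tiltz [-2.9e-03  4.0e-04 -1.0e+00] Ftool [ -8.01   0.53 -10.03] [0.2 0.5 0.2] T [-0.3  -1.24  0.05] t 15.7 0.5010241461025432
```

Request:
jog_arm --targets '[{"fingers":-0.3,"dx":0,"dy":-0.001,"dz":-0.0007,"ax":0,"ay":0,"az":0},{"fingers":-0.3,"dx":0,"dy":-0.001,"dz":0,"ax":0,"ay":0,"az":0},{"fingers":-0.3,"dx":0,"dy":-0.001,"dz":0,"ax":0,"ay":0,"az":0},{"fingers":-0.3,"dx":0,"dy":-0.001,"dz":0,"ax":0,"ay":0,"az":0},{"fingers":-0.3,"dx":0,"dy":0,"dz":0,"ax":0,"ay":0,"az":0},{"fingers":-0.3,"dx":0,"dy":0,"dz":0,"ax":0,"ay":0,"az":0},{"fingers":-0.3,"dx":0,"dy":0,"dz":0,"ax":0,"ay":0,"az":0},{"fingers":-0.3,"dx":0,"dy":0,"dz":0,"ax":0,"ay":0,"az":0},{"fingers":-0.3,"dx":0,"dy":0,"dz":0,"ax":0,"ay":0,"az":0},{"fingers":-0.3,"dx":0,"dy":0,"dz":0,"ax":0,"ay":0,"az":0}]'

```text
t: 16.7
position: [0.5172, -0.1432, 0.0306]
orientation: [-0.0, 0.996, 0.094, -0.001]
force: [-4.5, -4.6, 3.0]
opening: 0.499
gripper_force: 25.0
```

```bash
python3 st.py
```

```text
reader rel home [-0.7  -0.38] z 0.0306 yaw 0.188 tiltz [-2.5e-03 -1.0e-04 -1.0e+00] Ftool [-5.24  4.08 -2.54] [0.1 0.4 0.5] T [-0.77 -1.03  0.05] t 16.85 0.49515513365323743
```

Request:
jog_arm --targets '[{"fingers":-0.3,"dx":0.0005,"dy":-0.0005,"dz":0,"ax":0,"ay":0,"az":0},{"fingers":-0.3,"dx":0.0005,"dy":-0.0005,"dz":0,"ax":0,"ay":0,"az":0},{"fingers":-0.3,"dx":0.0005,"dy":0,"dz":0,"ax":0,"ay":0,"az":0},{"fingers":-0.3,"dx":0,"dy":0,"dz":0,"ax":0,"ay":0,"az":0},{"fingers":-0.3,"dx":0,"dy":0,"dz":0,"ax":0,"ay":0,"az":0},{"fingers":-0.3,"dx":0,"dy":0,"dz":0,"ax":0,"ay":0,"az":0},{"fingers":-0.3,"dx":0,"dy":0,"dz":0,"ax":0,"ay":0,"az":0},{"fingers":-0.3,"dx":0,"dy":0,"dz":0,"ax":0,"ay":0,"az":0},{"fingers":-0.3,"dx":0,"dy":0,"dz":0,"ax":0,"ay":0,"az":0},{"fingers":-0.3,"dx":0,"dy":0,"dz":0,"ax":0,"ay":0,"az":0}]'

```text
t: 17.85
position: [0.5176, -0.1428, 0.0307]
orientation: [0.0, 0.996, 0.094, -0.002]
force: [-8.3, -11.2, 5.1]
opening: 0.498
gripper_force: 25.0
```

```bash
python3 st.py
```

```text
reader rel home [-0.16 -0.04] z 0.0307 yaw 0.1883 tiltz [-4.e-03 -9.e-04 -1.e+00] Ftool [-10.38   9.75  -5.09] [0.1 0.2 0.1] T [-1.76 -1.88  0.14] t 18.0 0.500084354125377
```

Request:
jog_arm --targets '[{"fingers":-0.3,"dx":0.0005,"dy":-0.0003,"dz":0,"ax":0,"ay":0,"az":0},{"fingers":-0.3,"dx":0.0005,"dy":0,"dz":0.0003,"ax":0.001,"ay":0.002,"az":0.002},{"fingers":-0.3,"dx":0,"dy":0,"dz":0,"ax":0,"ay":0.002,"az":0},{"fingers":-0.3,"dx":0,"dy":0,"dz":0,"ax":0,"ay":0,"az":0},{"fingers":-0.3,"dx":0,"dy":0,"dz":0,"ax":0,"ay":0,"az":0},{"fingers":-0.3,"dx":0,"dy":0,"dz":0,"ax":0,"ay":0,"az":0},{"fingers":-0.3,"dx":0,"dy":0,"dz":0,"ax":0,"ay":0,"az":0},{"fingers":-0.3,"dx":0,"dy":0,"dz":0,"ax":0,"ay":0,"az":0},{"fingers":-0.3,"dx":0,"dy":0,"dz":0,"ax":0,"ay":0,"az":0},{"fingers":-0.3,"dx":0,"dy":0,"dz":0,"ax":0,"ay":0,"az":0}]'

```text
t: 19.0
position: [0.518, -0.1426, 0.0306]
orientation: [-0.0, 0.996, 0.093, -0.001]
force: [-11.0, -13.9, 9.5]
opening: 0.498
gripper_force: 25.0
```

```bash
python3 st.py; python3 - <<'E'
from h import *
im=imaging.snapshot('wrist');cv2.imwrite('pics/w4.png',cv2.resize(im[170:330,215:415],None,fx=3.6,fy=3.6,interpolation=cv2.INTER_CUBIC))
E
```

```text
reader rel home [0.23 0.  ] z 0.0306 yaw 0.1869 tiltz [-1.2e-03  4.0e-04 -1.0e+00] Ftool [-13.35  11.39  -9.37] [0.4 0.2 0.8] T [-2.19 -2.5   0.04] t 19.15 0.49673548027356546
```

View pics/w4.png

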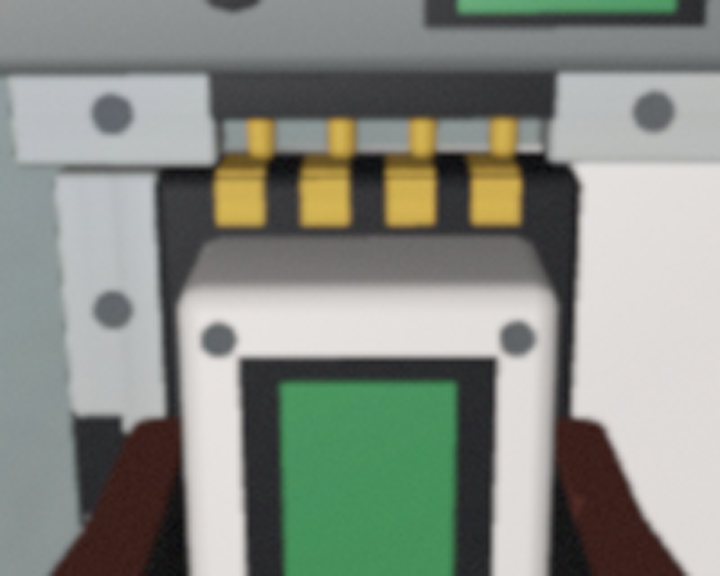

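The picture shows the foot's end at the stop (row ~165) and its flank along the rail (column ~163), parallel to both. Beyond the springs, about 7 N presses on the stop and 8 N on the rail, with almost no yaw moment, so I'm handing in.

```bash
python3 -c "
from bench import ticket;print(ticket.close_job())"
```

```text
the job is handed in; nothing more can be done
None
```

I moved the logger from the bin to the reader and handed the job in at about 19 s. It lies flat with its contacts to the pins, still held pressed square into the corner, with an estimated 7 N on the rear stop and 8 N on the side rail beyond the springs; no verdict came back.

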